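# Put the radio station on its dummy load and earth the aerial

### The arm

A 6-joint arm with a two-finger parallel gripper is mounted at the origin on the work surface. World frame = base frame: x ahead of the robot, y to its left, z up, the work surface at z = 0. Lengths are in mm, angles in rad, forces in N, time in s.
With the tool pointing down it reaches from about 325 to 775 mm from the base axis. Payload 5.5 kg.
Tool frame: the origin (TCP) lies on the mounting face of the last link; the fingertips stand 182 mm ahead of it and the grasp point (between the pads) lies 163 mm ahead of it (r.tip_extent is the distance from the TCP to the fingertips, in mm); z points along the fingers, y is the line along which they close (so a half turn about z gives the same grasp; the last joint's range is limited). The gripper opens to 88 mm and grips with 3 to 60 N. Pads are 20 mm wide; open, the fingers measure 115 mm over their backs; the gripper's body (75 mm by 178 mm) begins 61 mm behind the grasp point.
Start: joints at [-1.228, 0.091, 1.231, -0, 1.82, -0.057], TCP at [233.542, -552.699, 404.631] pointing down, gripper open.
Joint ranges: [-2.87, 2.87], [-0.86, 2.18], [0.17, 2.46], [-1.51, 4.65], [0.06, 2.69], [-2.65, 2.65]. Speed limits (rad/s): [2.57, 2.57, 3.01, 3.14, 3.14, 3.14].

### API

Orientations are given as a unit quaternion [w, x, y, z].
In Python, from workcell import r gives the robot as it stands.
- The arm moves only by the shell command python3 -m inch 'ROWS' [OPENING] [FORCE]. ROWS is a JSON object whose one key "targets" holds a list of rows, each an object with "translation": the shift along the tool's x, y, z in m, a list of three; "yaw": the turn about the tool's z in rad. A call has exactly 5 rows; each row shifts and turns the commanded pose from where the row before left it, along the tool's axes as they then stand; what a row does not reach is not made up. A row lasts 1/8 s, in which the tool goes at most 62.5 mm and 10.7 degrees, less where a joint would pass 70% of its speed; a pose out of reach is approached as far as the arm can. A call with a gripper value outside its range is refused whole. OPENING is the opening, from 0 (shut) to 1 (fully open), set as the call begins (- or left out, the last holds). The fingers move at their own pace and stop on an object; FORCE is the grip in N (left out, the last holds). Time passes only in rows, so rows that do not move let the fingers close, or fill a call up. It gives the time, the measured TCP pose, the force, the opening and the grip force at its end, in the units of the state.
- r.state(): the state, without advancing time (a new reading comes with each control period).
- r.grab_frame(name): name is "side" or "top"; returns a dict with "img" (480x640x3 uint8, blue, green, red), "fx", "fy", "cx", "cy" (pixels), "view" (4x4, takes a point from world to camera coordinates). Camera axes: x right, y up, looking along -z (the intrinsics and any distortion apply to the point x, -y, -z); pixel columns grow to the right and rows downward; lengths in mm; the calibration is good to about 2 mm. A picture is of the moment at which its call begins. There is no depth.
- r.hand_in(): hands the job in; it is judged then, once.
Trained networks look in a picture, given as the dict that the camera call returned (one of the last four; its "shot" number tells which), for a name from the list of things; names that differ only in an ending like _2 or _b are one class to them, and where a whole thing is asked for, a point or a joint stands for the part that bears it (a point fixed in the world has none). Each returns a list of dicts, best first, with "score" (0 to 1); they miss things now and then, are a little off and sometimes report something else, mostly with a low value. They report only what shows in the picture. A call takes as long as a camera call. They do not tell look-alikes from the thing itself.
- r.look_for(picture, label): "extent" ([left, top, right, bottom] in pixels, round what is visible of it).
- r.trace(picture, label): "mask" (480x640 bool, what is visible of it) and "extent" ([left, top, right, bottom] in pixels, round what is visible of it).
- r.spot_point(picture, label): "xy" ([column, row] in pixels: a listed point, or the origin of a listed thing).
The state is a dict: "t": time; "joint_positions": joint angles; "qd": joint speeds; "joint_efforts": joint torques, N m; "ee_pos": TCP position; "eef_rot": TCP orientation; "wrist_force": force on the tool from outside, world axes, zero at the start; "ft_torque": the same for the moment, N m; "grip_width": finger opening in mm; "grasp_force": force on a finger pad.
Only numpy, scipy, OpenCV 4.12 (cv2) and the standard library are available. Lean on these libraries where they do the work, as an engineer would, in place of code of your own. Each camera call takes 0.05 s, during which the arm holds its last target. There are 200 camera calls.

### The job

Make the radio station ready for a bench test: first push the antenna selector's pointer arm round with a fingertip until it points squarely at the finned dummy load, then push the copper earthing arm on the other box round into its clip, fully home. Only push the arms, do not pull them up off their spindles; leave the mouse, microphone, glass and adapter alone, and finish clear of everything.

Things in the scene. Friction and masses are not known exactly. Their poses are not given: they have to be found in the camera images.
- selector (a joint): Angle of the selector's pointer arm about its upright axis. 0: points along the selector box's own -x (towards the robot, box yaw up to 0.4 either way); grows anticlockwise from above; stops at -2.6 and 2.6. Starts within 0.6 of 0. Ports at -2.2, -1.3, 1.3 and 2.2; which part is on which port varies. Friction 0.12 N m, no detents: stays where it is left.
- selector_axis (a point): Point on the selector's axis at mid-height of the arm (z = 64 mm): centre of the top (z = 45 mm) of a fixed grey metal box, 190 x 250 x 45 mm. Its x and y axes are the box's.
- selector_tip (a point): Pointed tip of the selector's black bar-shaped arm with a white line on top, 70 mm from the axis, at mid-height (z = 64 mm). Its x axis points outwards along the arm. Bar 12 mm wide, 18 mm high, from 10 to 28 mm above the box top (z = 55 to 73 mm); hub 32 mm across, top 36 mm above the box. The arm only sits on its spindle, held down by its weight and a light spring (3 N), and lifts if pulled up.
- dummy_load: The dummy load: a fat aluminium cylinder with five round cooling fins, 40 mm across, 51 mm high, the largest part round the selector; screwed on one of the four ports of the selector box, cannot come off; origin on its axis at its underside, on the box top (z = 45 mm), 100 mm from the selector's axis.
- plug: Slim plug with a black rubber sleeve, 20 mm across, 40 mm high; screwed on one of the four ports of the selector box, cannot come off; origin on its axis at its underside, on the box top (z = 45 mm), 100 mm from the selector's axis.
- blank_cap: Low steel blanking cap, 24 mm across, 12 mm high; screwed on one of the four ports of the selector box, cannot come off; origin on its axis at its underside, on the box top (z = 45 mm), 100 mm from the selector's axis.
- tee: Steel T-shaped connector, 34 mm high, its cross-bar 44 mm long and 16 mm thick along the box's y; screwed on one of the four ports of the selector box, cannot come off; origin on its axis at its underside, on the box top (z = 45 mm), 100 mm from the selector's axis.
- earth (a joint): Angle of the earthing arm about its upright axis. 0: open, along the earthing box's own -x (towards the robot, box yaw up to 0.4 either way); grows clockwise from above; 1.57: fully home, along the box's own +y, against its end stop. Starts between 0 and 0.35. Friction 0.12 N m: stays where it is left.
- earth_axis (a point): Point on the earthing arm's axis at mid-height of the arm (z = 64 mm). Its x and y axes are those of the fixed earthing box, a dark block 150 x 150 x 45 mm with a black top (z = 45 mm); the axis stands 40 mm towards +x and 45 mm towards -y from the middle of the box.
- earth_clip (a point): Middle of the copper clip at the arm's home place, 89 mm along the earthing box's +y from the axis, at z = 64 mm; axes of the box. The clip is 30 mm long in y: a foot 4 mm high and, on the far (+x) side, an upright cheek 8 mm thick, 26 mm high, its face 11 mm from this point. Open on the side the arm comes from.
- earth_tip (a point): Square end of the earthing arm, a plain copper bar 12 mm wide and 18 mm high, from 10 to 28 mm above the box top (z = 55 to 73 mm), 100 mm from its axis, at mid-height (z = 64 mm). Its x axis points outwards along the arm. Hub 28 mm across, 34 mm high. It lifts off its spindle if pulled up, like the selector's arm.
- mouse: Grey computer mouse, 100 x 58 x 34 mm, loose, stands by; origin at its underside.
- microphone: Black hand microphone lying flat, 85 x 64 x 28 mm, loose, stands by; origin at its underside.
- glass: Empty drinking glass, 68 mm across, 100 mm high, loose, stands by; origin at its underside.
- adapter: Small steel and brass coaxial adapter standing upright, 22 mm across, 42 mm high, loose, stands by; origin at its underside.
Things that resemble listed ones, but are neither listed nor needed, are in the scene too. What is meant by the part that bears earth is not purple, and is the smaller of those in its own colour.

How it is judged:
By the outcome, as a careful person would: the job done as asked, in the order asked, and still so for the second after the job is handed in, with the robot touching nothing.
It also fails if it takes over 61 s, if anything falls off the work surface, if the arm or the gripper's body presses on something with over 40 N, if the wrist force passes 120 N, or if a joint passes its speed limit or range.

## Working session

There is one attempt and no reset: what is moved stays moved. The work goes in short steps, Python scripts to look and compute and a shell command to move; the robot and the scene stay as the last step left them, time stands still between calls to the robot, and variables do not carry over. Pictures are saved under pics/ and viewed, at most 10 in all, crops included, and the job is handed in when it is done.

```bash
mkdir -p pics; ls
cat > h.py <<'E'
import numpy as np, cv2
from workcell import r
def ray(f,px):
    K=np.array([[f['fx'],0,f['cx']],[0,f['fy'],f['cy']],[0,0,1.]])
    d=np.asarray(f.get('dist',np.zeros(5)),float)
    u=cv2.undistortPoints(np.array([[px]],float),K,d)[0,0]
    V=np.asarray(f['view'],float); R=V[:3,:3]
    return -R.T@V[:3,3], R.T@np.array([u[0],-u[1],-1.])
def atz(f,px,z):
    c,d=ray(f,px); return (c+d*(z-c[2])/d[2])
def proj(f,p):
    V=np.asarray(f['view'],float); q=V[:3,:3]@np.asarray(p,float)+V[:3,3]
    return np.array([f['cx']+f['fx']*q[0]/-q[2], f['cy']-f['fy']*q[1]/-q[2]])
def tri(f1,p1,f2,p2):
    A=[];b=[]
    for f,p in((f1,p1),(f2,p2)):
        c,d=ray(f,p); d/=np.linalg.norm(d); P=np.eye(3)-np.outer(d,d); A.append(P); b.append(P@c)
    return np.linalg.lstsq(np.vstack(A),np.hstack(b),rcond=None)[0]
E
python3 - <<'E'
from h import *
np.set_printoptions(precision=1,suppress=True)
F={}
for n in('top','side'):
    f=r.grab_frame(n);F[n]=f
    cv2.imwrite(f'pics/{n}0.png',f['img'])
    print(n,[k for k in f if k!='img'],f['fx'],-np.array(f['view'])[:3,:3].T@np.array(f['view'])[:3,3])
    for l in 'selector_axis selector_tip dummy_load plug blank_cap tee earth_axis earth_clip earth_tip mouse microphone glass adapter'.split():
        z=64 if '_' in l and l not in('dummy_load','blank_cap') else 45
        if l in('mouse','microphone','glass','adapter'): z=0
        print(l,[(np.round(d['xy']).astype(int).tolist(),round(d['score'],2),atz(f,d['xy'],z)[:2].round().tolist()) for d in r.spot_point(f,l)[:4]])
print(r.state())
E
```

```text
pics
top ['fx', 'fy', 'cx', 'cy', 'view', 'shot'] 526.3123827068144 [ 313.7   -4.6 1165.7]
selector_axis [([387, 244], 0.88, [506.0, -151.0]), ([266, 217], 0.21, [562.0, 107.0])]
selector_tip [([365, 265], 0.69, [462.0, -104.0])]
dummy_load [([349, 209], 0.81, [587.0, -72.0])]
plug [([422, 221], 0.57, [562.0, -232.0]), ([366, 268], 0.17, [457.0, -109.0])]
blank_cap [([339, 247], 0.43, [502.0, -50.0]), ([272, 266], 0.3, [460.0, 93.0])]
tee [([425, 262], 0.53, [472.0, -235.0])]
earth_axis [([269, 219], 0.67, [559.0, 102.0]), ([202, 122], 0.65, [778.0, 256.0]), ([211, 342], 0.59, [299.0, 213.0]), ([281, 142], 0.41, [733.0, 80.0])]
earth_clip [([230, 224], 0.98, [547.0, 185.0]), ([158, 124], 0.92, [770.0, 352.0]), ([153, 333], 0.83, [315.0, 333.0]), ([366, 264], 0.57, [465.0, -107.0])]
earth_tip [([200, 403], 0.95, [177.0, 230.0]), ([271, 266], 0.78, [457.0, 93.0]), ([197, 167], 0.59, [672.0, 262.0])]
mouse [([117, 234], 0.94, [535.0, 449.0]), ([272, 266], 0.31, [466.0, 96.0])]
microphone [([513, 245], 0.75, [520.0, -443.0])]
glass [([284, 139], 0.8, [764.0, 78.0])]
adapter [([402, 141],
[... 774 characters left out ...]
, 216.0]), ([304, 279], 0.77, [471.0, 102.0])]
mouse [([197, 386], 0.8, [531.0, 454.0]), ([308, 280], 0.59, [497.0, 47.0])]
microphone [([380, 192], 0.74, [511.0, -451.0])]
glass [([225, 257], 0.59, [756.0, 94.0])]
adapter [([282, 209], 0.49, [749.0, -190.0]), ([257, 290], 0.45, [594.0, 151.0])]
{'t': 1.4, 'joint_positions': array([-1.2,  0.1,  1.2, -0. ,  1.8, -0.1]), 'qd': array([-0., -0.,  0.,  0.,  0.,  0.]), 'joint_efforts': array([ -0. , -44.6, -40.6,   0.1,   0. ,  -0. ]), 'ee_pos': array([ 233.5, -552.7,  404.6]), 'eef_rot': array([ 0. ,  1. ,  0.2, -0. ]), 'wrist_force': array([0.8, 0.2, 0.9]), 'ft_torque': array([-0.,  0., -0.]), 'grasp_force': 0.0, 'grip_width': 87.80453439679536}
```

View both.

View pics/top0.png

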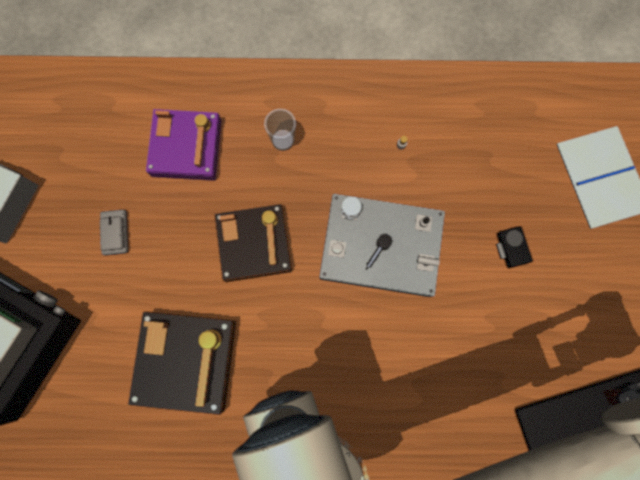

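View pics/side0.png

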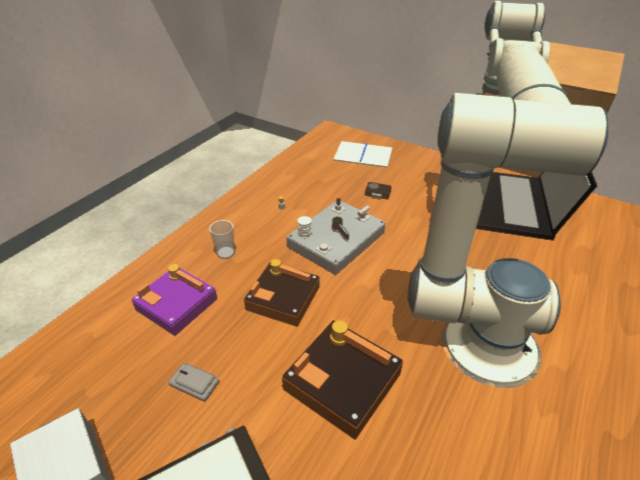

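```bash
cat > fit.py <<'E'
from h import *
np.set_printoptions(precision=2,suppress=True)
from scipy.optimize import least_squares
R2=lambda a:np.array([[np.cos(a),-np.sin(a)],[np.sin(a),np.cos(a)]])
SP={'dummy_load':-2.2,'blank_cap':-1.3,'tee':1.3,'plug':2.2}
def sel_pts(p):
    x,y,w,q=p; o={'selector_axis':np.array([x,y,64])}
    f=lambda a,rr,z:np.r_[np.array([x,y])+R2(w+a)@[-rr,0],z]
    for k,a in SP.items(): o[k]=f(a,100,45)
    o['selector_tip']=f(q,70,64); return o
def ear_pts(p):
    x,y,w,q=p; A=np.array([x,y])
    return {'earth_axis':np.r_[A,64],'earth_clip':np.r_[A+R2(w)@[0,89],64],'earth_tip':np.r_[A+R2(w-q)@[-100,0],64]}
def detect(F,names,pts0,tol=25):
    out=[]
    for f in F:
        for n in names:
            c=[d for d in r.spot_point(f,n) if np.linalg.norm(proj(f,pts0[n])-d['xy'])<tol]
            if c: out.append((f,n,np.array(c[0]['xy'],float),c[0]['score']))
    return out
def fit(model,p0,F,names,tol=25):
    D=detect(F,names,model(p0),tol)
    res=lambda p:np.hstack([(proj(f,model(p)[n])-xy) for f,n,xy,s in D])
    s=least_squares(res,p0,loss='soft_l1',x_scale=[10,10,.1,.1])
    return s.x,[(n,np.round(e,1).tolist()) for (f,n,_,_),e in zip(D,res(s.x).reshape(-1,2))]
E
python3 - <<'E'
from fit import *
T=r.grab_frame('top');S=r.grab_frame('side')
ps,e=fit(sel_pts,[506,-148,-.126,-.6],[T,S],list(sel_pts([0]*4)));print(ps,e)
pe,e=fit(ear_pts,[559,102,.1,.1],[T,S],list(ear_pts([0]*4)));print(pe,e)
def crop(f,x0,y0,w,h,k):
    im=cv2.resize(f['img'][y0:y0+h,x0:x0+w],None,fx=k,fy=k,interpolation=cv2.INTER_CUBIC)
    def line(P):
        q=np.array([(proj(f,p)+.5-[x0,y0])*k for p in P]).astype(int)
        cv2.polylines(im,[q],False,(0,255,0),1)
    x,y,w_,_=ps
    line([np.r_[np.array([x,y])+R2(w_)@[a*95,b*125],45] for a,b in((1,1),(1,-1),(-1,-1),(-1,1),(1,1))])
    P=sel_pts(ps);line([P['selector_axis'],P['selector_tip']]);line([P['selector_axis']-[0,0,19],P['dummy_load']])
    x,y,w_,_=pe
    line([np.r_[np.array([x,y])+R2(w_)@[-40+a*75,45+b*75],45] for a,b in((1,1),(1,-1),(-1,-1),(-1,1),(1,1))])
    P=ear_pts(pe);line([P['earth_clip'],P['earth_axis'],P['earth_tip']])
    return im
a=crop(T,205,185,245,120,3.2);b=crop(S,235,190,160,140,2.4)
b=cv2.copyMakeBorder(b,0,0,0,max(0,a.shape[1]-b.shape[1]),0)[:,:a.shape[1]]
b=cv2.resize(b,(a.shape[1],b.shape[0]));im=np.vstack([a,b])[:600,:800];cv2.imwrite('pics/c1.png',im)
E
```

```text
[ 514.65 -146.99   -0.13   -0.47] [('selector_axis', [-1.0, -4.4]), ('dummy_load', [-0.9, 0.6]), ('blank_cap', [-0.3, -1.5]), ('tee', [-0.0, -0.3]), ('plug', [2.9, -1.2]), ('selector_tip', [0.3, 1.5]), ('selector_axis', [3.0, -0.5]), ('dummy_load', [1.4, 0.4]), ('blank_cap', [-0.1, 0.7]), ('tee', [4.7, -0.0]), ('plug', [0.4, -1.0]), ('selector_tip', [-2.1, 1.2])]
[562.59 104.17   0.17   0.05] [('earth_axis', [0.4, -1.0]), ('earth_clip', [-0.3, 2.1]), ('earth_tip', [-1.2, -0.3]), ('earth_axis', [0.9, 4.1]), ('earth_clip', [-1.6, -1.9]), ('earth_tip', [1.0, -3.1])]
```

View pics/c1.png

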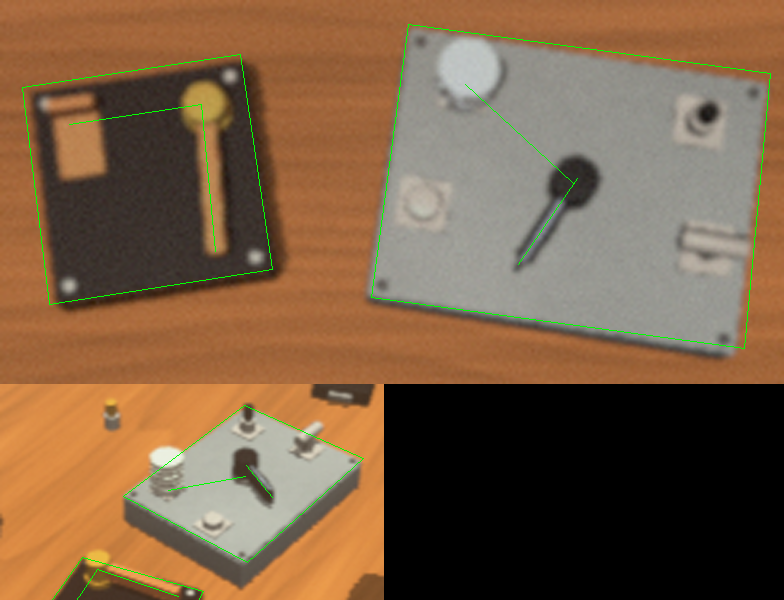

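```bash
cat > plan.py <<'E'
from fit import *
from scipy.spatial.transform import Rotation as Ro
def tool():
    s=r.state();q=np.array(s['eef_rot']);M=Ro.from_quat(q[[1,2,3,0]]).as_matrix();return s,M
def goto(x,y,z,th=None):
    "tool-frame shift to world TCP (x,y,z) and turn so tool x points at th (world)"
    s,M=tool(); d=M.T@(np.array([x,y,z])-s['ee_pos'])/1000
    cur=np.arctan2(M[1,0],M[0,0]); out='x-angle %.3f '%cur
    if th is not None:
        y=-(th-cur); out+='yaw %.3f'%((y+np.pi)%(2*np.pi)-np.pi)
    print('t %.2f pos'%s['t'],s['ee_pos'],'shift',d.round(4),out,'j',np.round(s['joint_positions'],2),'F',s['wrist_force'])
E
python3 - <<'E'
from plan import *
A=np.array([513,-147]);th=-.13-.47
a=R2(th)@[-1,0]; ccw=np.array([-a[1],a[0]])
p=A+46*a+30*ccw
print(a,ccw,p)
goto(*p,300,np.arctan2(a[1],a[0]))
print(tool()[1])
E
```

```text
[-0.83  0.56] [-0.56 -0.83] [ 458.1  -145.79]
t 2.40 pos [ 233.54 -552.69  404.62] shift [ 0.37 -0.29  0.1 ] x-angle 0.400 yaw -2.142 j [-1.23  0.09  1.23 -0.    1.82 -0.06] F [-0.64  0.27 -0.01]
[[ 0.92  0.39 -0.  ]
 [ 0.39 -0.92  0.  ]
 [-0.   -0.   -1.  ]]
```

```bash
python3 -m inch '{"targets":[{"translation":[0.037,-0.029,0.01],"yaw":0},{"translation":[0.037,-0.029,0.01],"yaw":0},{"translation":[0.037,-0.029,0.01],"yaw":0},{"translation":[0.037,-0.029,0.01],"yaw":0},{"translation":[0.037,-0.029,0.01],"yaw":0}]}' 0 20
python3 -m inch '{"targets":[{"translation":[0.037,-0.029,0.01],"yaw":0},{"translation":[0.037,-0.029,0.01],"yaw":0},{"translation":[0.037,-0.029,0.01],"yaw":0},{"translation":[0.037,-0.029,0.01],"yaw":0},{"translation":[0.037,-0.029,0.01],"yaw":0}]}'
for i in 1 2 3; do python3 -m inch '{"targets":[{"translation":[0,0,0],"yaw":-0.143},{"translation":[0,0,0],"yaw":-0.143},{"translation":[0,0,0],"yaw":-0.143},{"translation":[0,0,0],"yaw":-0.143},{"translation":[0,0,0],"yaw":-0.143}]}'; done
python3 - <<'E'
from plan import *
A=np.array([513,-147]);th=-.60
a=R2(th)@[-1,0]; ccw=np.array([-a[1],a[0]])
p=A+46*a+30*ccw
goto(*p,242,np.arctan2(a[1],a[0]))
f=r.grab_frame('side');T=r.grab_frame('top');print(proj(f,[*p,60]),r.state()['grip_width'])
a=cv2.resize(f['img'][150:300,250:410],None,fx=3.5,fy=3.5,interpolation=2)
cv2.imwrite('pics/s2.png',a)
E
```

```text
t: 3.02
ee_pos: [348.0, -345.7, 354.4]
eef_rot: [0.0, 0.98, 0.198, 0.0]
wrist_force: [0.7, -0.3, -0.3]
grip_width: 41.4
grasp_force: 0.0
t: 3.65
ee_pos: [462.0, -140.1, 304.6]
eef_rot: [0.0, 0.98, 0.199, 0.0]
wrist_force: [-0.2, 0.6, 0.2]
grip_width: 0.5
grasp_force: 0.0
t: 4.28
ee_pos: [461.5, -141.5, 304.7]
eef_rot: [0.0, 0.847, 0.531, 0.0]
wrist_force: [-0.2, 0.2, -0.2]
grip_width: 0.1
grasp_force: 0.0
t: 4.9
ee_pos: [461.4, -141.5, 304.7]
eef_rot: [0.0, 0.608, 0.794, 0.0]
wrist_force: [0.4, -0.3, 0.7]
grip_width: 0.7
grasp_force: 0.0
t: 5.52
ee_pos: [461.4, -141.5, 304.8]
eef_rot: [0.0, 0.292, 0.957, -0.0]
wrist_force: [-0.4, 0.3, -0.1]
grip_width: 0.3
grasp_force: 0.0
t 5.53 pos [ 461.45 -141.54  304.75] shift [ 0.   -0.01  0.06] x-angle 2.550 yaw 0.008 j [-0.37 -0.23  1.71  0.    1.66 -1.35] F [-0.37  0.33 -0.15]
[353.62 230.76] 0.7521098850133501
```

View pics/s2.png

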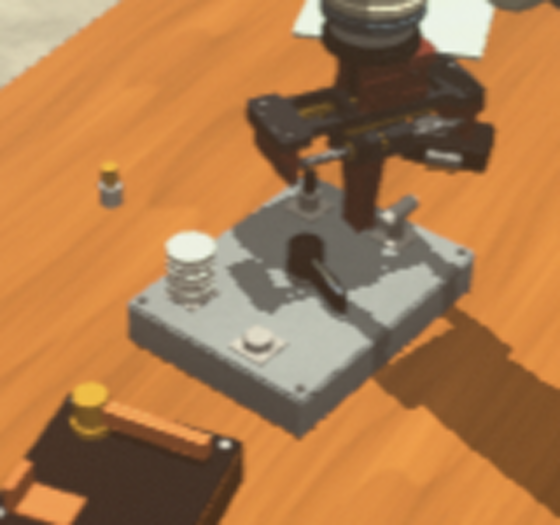

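```bash
python3 -m inch '{"targets":[{"translation":[0,-0.006,0.003],"yaw":0.008},{"translation":[0,0,0.02],"yaw":0},{"translation":[0,0,0.02],"yaw":0},{"translation":[0,0,0.02],"yaw":0},{"translation":[0,0,0],"yaw":0}]}'
python3 - <<'E'
from plan import *
A=np.array([513,-147]);th=-.60
a=R2(th)@[-1,0]; ccw=np.array([-a[1],a[0]])
goto(*(A+46*a+19.5*ccw),242,np.arctan2(a[1],a[0]))
E
```

```text
t: 6.25
ee_pos: [457.4, -146.2, 238.6]
eef_rot: [-0.002, 0.298, 0.955, 0.0]
wrist_force: [-0.3, -0.0, -1.0]
grip_width: 0.4
grasp_force: 0.0
t 6.25 pos [ 457.4  -146.19  238.62] shift [-0.    0.01 -0.  ] x-angle 2.537 yaw -0.005 j [-0.38 -0.2   1.81  0.    1.54 -1.35] F [-0.35 -0.02 -1.04]
```

```bash
python3 -m inch '{"targets":[{"translation":[0,0.005,-0.002],"yaw":0},{"translation":[0,0.005,0],"yaw":0},{"translation":[0.0014,0.0037,0],"yaw":0.08},{"translation":[0.0014,0.0037,0],"yaw":0.08},{"translation":[0.0014,0.0037,0],"yaw":0.08}]}'
for i in 1 2 3; do python3 -m inch '{"targets":[{"translation":[0.0014,0.0037,0],"yaw":0.08},{"translation":[0.0014,0.0037,0],"yaw":0.08},{"translation":[0.0014,0.0037,0],"yaw":0.08},{"translation":[0.0014,0.0037,0],"yaw":0.08},{"translation":[0.0014,0.0037,0],"yaw":0.08}]}'; done
python3 -m inch '{"targets":[{"translation":[0,0,0],"yaw":0},{"translation":[0,0,0],"yaw":0},{"translation":[0,0,0],"yaw":0},{"translation":[0,0,0],"yaw":0},{"translation":[0,0,0],"yaw":0}]}'
python3 - <<'E'
from plan import *
goto(513,-147,242,np.arctan2(*(R2(-2.33)@[-1,0])[::-1]))
f=r.grab_frame('side');T=r.grab_frame('top')
for g in (f,T): print([(d['xy'],d['score'],atz(g,d['xy'],64)) for d in r.spot_point(g,'selector_tip')[:2]])
a=cv2.resize(f['img'][180:290,270:410],None,fx=4,fy=4,interpolation=2)
b=cv2.resize(T['img'][185:305,310:450],None,fx=4,fy=4,interpolation=2)
cv2.imwrite('pics/s3.png',cv2.resize(np.hstack([a,b[:440]]),None,fx=.71,fy=.71))
E
```

```text
t: 6.88
ee_pos: [467.7, -127.0, 244.6]
eef_rot: [0.0, 0.411, 0.912, -0.001]
wrist_force: [-1.7, -1.8, 0.9]
grip_width: 0.5
grasp_force: 1.4
t: 7.5
ee_pos: [479.4, -111.0, 244.5]
eef_rot: [0.0, 0.584, 0.812, -0.0]
wrist_force: [-3.2, -0.8, 2.3]
grip_width: 0.4
grasp_force: 1.4
t: 8.12
ee_pos: [496.5, -101.2, 244.5]
eef_rot: [0.0, 0.734, 0.68, -0.0]
wrist_force: [-3.5, -0.6, 0.7]
grip_width: 0.4
grasp_force: 1.3
t: 8.75
ee_pos: [515.9, -98.7, 244.3]
eef_rot: [0.0, 0.854, 0.52, -0.0]
wrist_force: [-3.0, 0.0, 0.1]
grip_width: 0.4
grasp_force: 1.2
t: 9.38
ee_pos: [515.8, -98.9, 243.7]
eef_rot: [0.0, 0.853, 0.521, 0.0]
wrist_force: [0.5, 0.3, 0.4]
grip_width: 0.5
grasp_force: 0.0
t 9.38 pos [515.84 -98.94 243.66] shift [-0.04  0.02  0.  ] x-angle 1.097 yaw 0.285 j [-0.25 -0.08  1.69 -0.    1.53  0.22] F [0.52 0.29 0.37]
[([319.5, 231.3], 0.6, array([540.  , -86.61,  64.  ]))]
[]
```

View pics/s3.png

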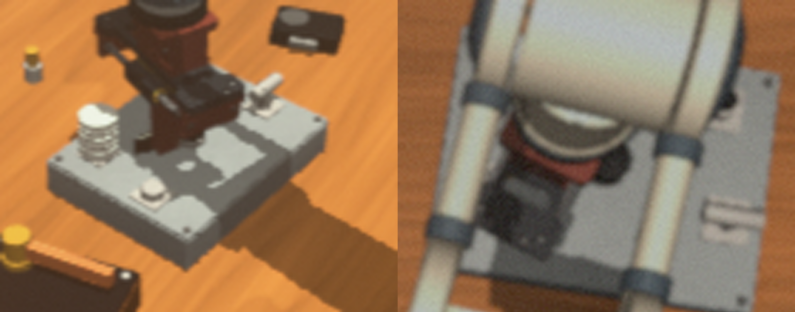

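```bash
python3 -m inch '{"targets":[{"translation":[0.0014,0.0037,0],"yaw":0.08},{"translation":[0.0014,0.0037,0],"yaw":0.08},{"translation":[0.0007,0.0018,0],"yaw":0.04},{"translation":[0,0,0],"yaw":0},{"translation":[0,-0.014,0],"yaw":0}]}'
python3 -m inch '{"targets":[{"translation":[0,0,-0.03],"yaw":0},{"translation":[0,0,-0.05],"yaw":0},{"translation":[-0.045,0,0],"yaw":0},{"translation":[-0.045,0,0],"yaw":0},{"translation":[-0.045,0,0],"yaw":0}]}'
python3 -m inch '{"targets":[{"translation":[-0.045,0,0],"yaw":0},{"translation":[-0.045,0,0],"yaw":0},{"translation":[-0.03,0,0],"yaw":0},{"translation":[0,0,0],"yaw":0},{"translation":[0,0,0],"yaw":0}]}'
python3 - <<'E'
from fit import *
f=r.grab_frame('side');T=r.grab_frame('top')
ps,e=fit(sel_pts,[513,-147,-.13,-2.0],[T,f],list(sel_pts([0]*4)));print(ps,e)
def ov(g,x0,y0,w,h,k):
    im=cv2.resize(g['img'][y0:y0+h,x0:x0+w],None,fx=k,fy=k,interpolation=2); return im
cv2.imwrite('pics/s4.png',np.hstack([ov(f,290,190,90,85,4.4),ov(T,325,190,90,85,4.4)]))
E
```

```text
t: 10.2
ee_pos: [514.5, -91.9, 243.5]
eef_rot: [0.0, 0.901, 0.434, 0.0]
wrist_force: [-0.1, 0.3, -0.1]
grip_width: 0.1
grasp_force: 0.0
t: 10.82
ee_pos: [429.0, -197.5, 323.9]
eef_rot: [0.0, 0.901, 0.434, 0.0]
wrist_force: [-0.4, -0.4, -0.2]
grip_width: 0.4
grasp_force: 0.0
t: 11.45
ee_pos: [355.6, -290.4, 323.7]
eef_rot: [0.0, 0.901, 0.434, 0.0]
wrist_force: [-0.4, -0.2, 0.1]
grip_width: 0.5
grasp_force: 0.0
[ 511.81 -146.73   -0.14   -2.11] [('selector_axis', [0.2, -3.3]), ('dummy_load', [-0.5, -1.8]), ('blank_cap', [-1.3, 3.7]), ('tee', [0.9, 1.3]), ('plug', [2.1, -1.0]), ('selector_tip', [-0.5, 0.6]), ('selector_axis', [1.0, -1.1]), ('dummy_load', [0.5, -0.0]), ('blank_cap', [-0.2, 0.5]), ('tee', [2.2, 1.5]), ('plug', [-1.0, 2.9]), ('selector_tip', [-2.3, -3.3])]
```

View pics/s4.png

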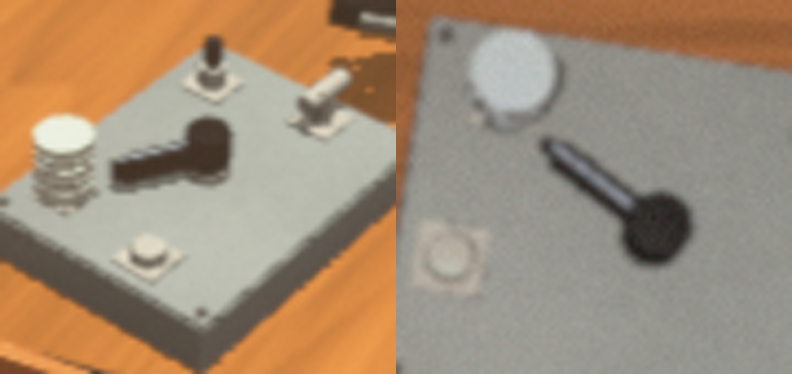

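```bash
cat > meas.py <<'E'
from fit import *
import sys
def meas(T,hub,tip,dum,l1,l2,x0=325,y0=190,k=4.4,X0=396):
    P=lambda p,z:atz(T,[x0+(p[0]-X0)/k-.5,y0+p[1]/k-.5],z)[:2]
    H,t,D=P(hub,81),P(tip,73),P(dum,96);a,b=P(l1,73),P(l2,73)
    an=lambda v:np.arctan2(v[1],v[0])
    print('hub',H,'tip',t,'dum',D,'len',np.linalg.norm(t-H),np.linalg.norm(D-H))
    print('tip-ang %.3f line-ang %.3f dummy-ang %.3f'%(an(t-H),an(b-a),an(D-H)))
E
python3 - <<'E'
from meas import *
T=r.grab_frame('top')
meas(T,(655,228),(547,143),(514,70),(630,205),(560,155))
# circle fits / image based
g=cv2.cvtColor(T['img'],cv2.COLOR_BGR2GRAY)
c=g[190:275,325:415]; m=(c<70).astype(np.uint8)
n,l,s,cen=cv2.connectedComponentsWithStats(m)
i=1+np.argmax(s[1:,4]);M=(l==i);print(s[i])
er=cv2.distanceTransform(M.astype(np.uint8),cv2.DIST_L2,5);hy,hx=np.unravel_index(er.argmax(),er.shape)
hubm=er>er.max()-2.5;ys,xs=np.nonzero(hubm);print('hub px',xs.mean()+325,ys.mean()+190)
L=r.trace(T,'selector')
for d in L[:2]: print(d['score'],d['extent'],d['mask'].sum())
ys,xs=np.nonzero(L[0]['mask']);
w=np.array([atz(T,(x,y),73)[:2] for x,y in zip(xs,ys)]);H=atz(T,(hx+325,hy+190),81)[:2]
d=np.linalg.norm(w-H,axis=1);q=w[(d>24)];v=q-H
print('mask ang',np.arctan2(v[:,1].sum(),v[:,0].sum()))
vx,vy,_,_=cv2.fitLine(q.astype(np.float32),cv2.DIST_L2,0,.01,.01).ravel();print('fitline',np.arctan2(vy,vx),'maxd',d.max())
cc=cv2.HoughCircles(cv2.resize(c,None,fx=4,fy=4,interpolation=2),cv2.HOUGH_GRADIENT,1,30,param1=80,param2=15,minRadius=30,maxRadius=50)
print(None if cc is None else cc[0,:4]/4+[325,190,0])
E
```

```text
hub [ 509.64 -141.52] tip [552.19 -90.84] dum [582.48 -73.44] len 66.16666427502065 99.70096396733868
tip-ang 0.872 line-ang 0.947 dummy-ang 0.752
[ 35  35  32  25 219]
hub px 383.56666666666666 241.53333333333333
0.93 [355.9, 220.2, 391.1, 250.6] 404
0.27 [418.2, 216.9, 427.6, 226.6] 76
mask ang 0.9084146429038331
fitline 0.8976182 maxd 71.10767789552328
[[383.88 241.38   8.02]
 [351.88 206.12   9.75]]
```

Run:
```python
from meas import *
T=r.grab_frame('top')
H=atz(T,(383.7,241.4),81)[:2];D=atz(T,(351.88,206.12),96)[:2];v=D-H;print(H,D,np.linalg.norm(v),'ang',np.arctan2(v[1],v[0]))
s=cv2.GaussianBlur(cv2.cvtColor(T['img'],cv2.COLOR_BGR2HSV)[...,1],(3,3),0).astype(float)
def cross(a):
    i=np.nonzero(a<100)[0][0]; return i-1+(a[i-1]-100)/(a[i-1]-a[i])
def edge(P,nm):
    w=np.array([atz(T,p,45)[:2] for p in P],np.float32)
    vx,vy,x,y=cv2.fitLine(w,cv2.DIST_HUBER,0,.01,.01).ravel();n=np.array([-vy,vx])
    print(nm,np.arctan2(vy,vx)%np.pi,'pt',x,y,'rms',((w-[x,y])@n).std(),'dist to H',(H-[x,y])@n)
edge([(c,185+cross(s[185:240,c])) for c in range(365,440)],'back')
edge([(460-cross(s[r_,460:400:-1]),r_) for r_ in range(218,285)],'right')
edge([(300+cross(s[r_,300:360]),r_) for r_ in range(205,265)],'left')
```

```text
[ 509.47 -142.22] [580.97 -74.62] 98.39452154296636 ang 0.7574137530807603
back 1.4223795 pt 601.9754 -179.99545 rms 0.115267955 dist to H 97.07224548850135
right 2.9938166 pt 491.9184 -267.39322 rms 0.32839587 dist to H 126.3946706287466
left 2.9932992 pt 529.9606 -20.28375 rms 0.10917882 dist to H -123.62400248703857
```

```bash
python3 -m inch '{"targets":[{"translation":[0.045,0,0],"yaw":0},{"translation":[0.045,0,0],"yaw":0},{"translation":[0.045,0,0],"yaw":0},{"translation":[0.045,0,0],"yaw":0},{"translation":[0.045,0,0],"yaw":0}]}'
python3 -m inch '{"targets":[{"translation":[0.03,0,0],"yaw":0},{"translation":[0,0,0.05],"yaw":0},{"translation":[0,0,0.03],"yaw":0},{"translation":[0,0.007,0],"yaw":0},{"translation":[0,0.007,0],"yaw":0}]}'
python3 -m inch '{"targets":[{"translation":[0,0,0],"yaw":0},{"translation":[0.0009,0.0023,0],"yaw":0.052},{"translation":[0.0009,0.0023,0],"yaw":0.052},{"translation":[0,0,0],"yaw":0},{"translation":[0,0,0],"yaw":0}]}'
python3 -m inch '{"targets":[{"translation":[0,-0.014,0],"yaw":0},{"translation":[0,0,-0.03],"yaw":0},{"translation":[0,0,-0.05],"yaw":0},{"translation":[-0.045,0,0],"yaw":0},{"translation":[-0.045,0,0],"yaw":0}]}'
python3 -m inch '{"targets":[{"translation":[-0.045,0,0],"yaw":0},{"translation":[-0.045,0,0],"yaw":0},{"translation":[-0.045,0,0],"yaw":0},{"translation":[-0.03,0,0],"yaw":0},{"translation":[0,0,0],"yaw":0}]}'
cat > ang.py <<'E'
from meas import *
T=r.grab_frame('top')
A=np.array([511,-144.])
ms=[d for d in r.trace(T,'selector') if d['score']>.5];ys,xs=np.nonzero(ms[0]['mask'])
w=np.array([atz(T,(x,y),73)[:2] for x,y in zip(xs,ys)])
for A in ([509.5,-142.2],[511.5,-144.5]):
    d=np.linalg.norm(w-A,axis=1);q=w[d>24];v=q-A;print('mask ang',np.arctan2(v[:,1].sum(),v[:,0].sum()))
vx,vy,_,_=cv2.fitLine(q.astype(np.float32),cv2.DIST_L2,0,.01,.01).ravel();print('fitline',np.arctan2(vy,vx))
g=T['img'].max(2).astype(float)
# dark-pixel centroid weighted line fit
c=[]
H=np.array([383.7,241.4])
q=np.array([(x,y) for y in range(205,245) for x in range(350,385) if g[y,x]<95])
w=np.array([atz(T,p,73)[:2] for p in q]);d=np.linalg.norm(w-[509.5,-142.2],axis=1);q=w[(d>24)&(d<72)]
vx,vy,_,_=cv2.fitLine(q.astype(np.float32),cv2.DIST_HUBER,0,.01,.01).ravel();v=q-[509.5,-142.2];print('dark line',np.arctan2(vy,vx),np.arctan2(v[:,1].sum(),v[:,0].sum()),len(q))
S=r.grab_frame('side')
print(r.state()['t'])
for f,n in((T,'T'),(S,'S')):
    print(n,[(atz(f,d['xy'],64)[:2],round(d['score'],2)) for d in r.spot_point(f,'selector_tip')[:1]])
cv2.imwrite('pics/s5.png',np.hstack([cv2.resize(S['img'][190:275,290:380],None,fx=4.4,fy=4.4,interpolation=2),cv2.resize(T['img'][190:275,325:415],None,fx=4.4,fy=4.4,interpolation=2)]))
E
python3 ang.py
```

```text
t: 12.92
ee_pos: [496.6, -114.1, 323.7]
eef_rot: [0.0, 0.901, 0.433, 0.0]
wrist_force: [0.7, -0.2, 0.5]
grip_width: 0.4
grasp_force: 0.0
t: 13.55
ee_pos: [526.2, -101.1, 245.2]
eef_rot: [0.0, 0.901, 0.433, 0.001]
wrist_force: [-4.1, 2.6, -2.3]
grip_width: 0.3
grasp_force: 2.3
t: 14.18
ee_pos: [530.4, -102.3, 244.6]
eef_rot: [0.001, 0.922, 0.387, 0.001]
wrist_force: [-0.4, 1.1, 1.0]
grip_width: 0.3
grasp_force: 0.5
t: 14.8
ee_pos: [456.1, -156.3, 324.6]
eef_rot: [0.001, 0.922, 0.387, 0.001]
wrist_force: [-0.3, -0.6, -0.8]
grip_width: 0.3
grasp_force: 0.0
t: 15.42
ee_pos: [340.1, -274.5, 323.8]
eef_rot: [0.0, 0.923, 0.385, 0.0]
wrist_force: [0.5, 0.4, 0.3]
grip_width: 0.4
grasp_force: 0.0
mask ang 0.7663276271529563
mask ang 0.8389831470548548
fitline 0.77566826
dark line 0.77625245 0.7991097173812876 71
15.575
T [(array([563.89, -99.05]), 0.59)]
S [(array([560.78, -99.7 ]), 0.68)]
```

View pics/s5.png

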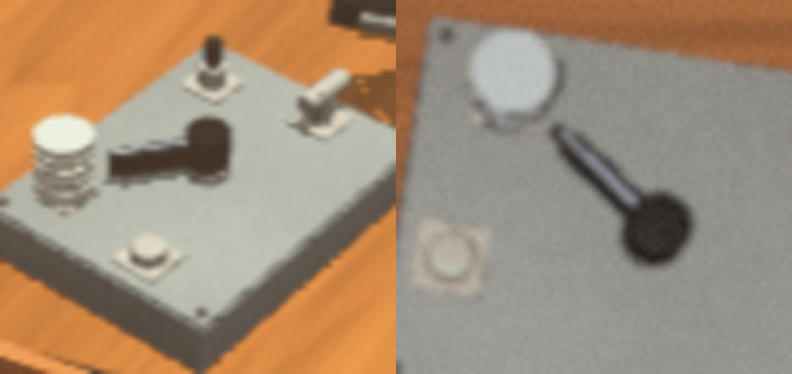

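```bash
cat > sil.py <<'E'
from meas import *
from scipy.optimize import minimize
def sil(f,A,th,L,hr,hh,k=4):
    a=np.array([np.cos(th),np.sin(th)]);n=np.array([-a[1],a[0]])
    im=np.zeros((480*k,640*k),np.uint8)
    def hull(P): 
        q=np.array([(proj(f,p)+.5)*k for p in P]);cv2.fillConvexPoly(im,cv2.convexHull(q.astype(np.int32)),255)
    pts=[(0,6),(0,-6),(L-10,-6),(L-10,6),(L,0)] if L==70 else [(0,6),(0,-6),(L,-6),(L,6)]
    hull([np.r_[A+u*a+v*n,z] for u,v in pts for z in(55,73)])
    hull([np.r_[A+hr*np.array([np.cos(t),np.sin(t)]),z] for t in np.linspace(0,6.28,24) for z in(47,hh)])
    return cv2.resize(im,(640,480),interpolation=cv2.INTER_AREA)/255.
def fitsil(f,mask,p0,L,hr,hh):
    c=lambda p:np.abs(sil(f,p[:2],p[2],L,hr,hh)-mask).sum()
    s=minimize(c,p0,method='Nelder-Mead',options=dict(initial_simplex=np.array([p0]*4)+np.array([[0,0,0],[4,0,0],[0,4,0],[0,0,.1]]),maxiter=120));return s.x,s.fun,mask.sum()
E
python3 - <<'E'
from sil import *
T=r.grab_frame('top');S=r.grab_frame('side')
for f in(T,S):
    m=r.trace(f,'selector')[0]['mask'];x,c,n=fitsil(f,m,[511,-144,.79],70,16,81);print(x,c,n)
    e=[d for d in r.trace(f,'earth') if d['score']>.3]
    e=[d for d in e if np.linalg.norm(proj(f,[510,100,64])-[np.mean(d['extent'][::2]),np.mean(d['extent'][1::2])])<20]
    print([(d['extent'],d['score'],d['mask'].sum()) for d in e])
    x,c,n=fitsil(f,e[0]['mask'],[561,102,3.26],100,14,79);print(x,c,n)
f=T;hsv=cv2.cvtColor(f['img'],cv2.COLOR_BGR2HSV);v=cv2.GaussianBlur(hsv[...,2],(3,3),0).astype(float)
def cross(a,t=85):
    i=np.nonzero(a<t)[0][0]; return i-1+(a[i-1]-t)/(a[i-1]-a[i])
def edge(P,nm):
    w=np.array([atz(f,p,45)[:2] for p in P],np.float32)
    vx,vy,x,y=cv2.fitLine(w,cv2.DIST_HUBER,0,.01,.01).ravel();n=np.array([-vy,vx])
    print(nm,np.arctan2(vy,vx)%np.pi,x,y,((w-[x,y])@n).std())
edge([(c,195+cross(v[195:235,c])) for c in range(238,262)],'back')
edge([(205+cross(v[q,205:250]),q) for q in range(230,270)],'left')
E
```

```text
[ 512.86 -142.78    0.8 ] 88.6392156862745 312
[([261.6, 210.4, 274.2, 265.7], 0.64, np.int64(381))]
[562.21 102.95   3.26] 60.247058823529414 381
[ 517.81 -145.97    0.84] 38.35294117647059 247
[([266.3, 261.0, 309.5, 280.1], 0.61, np.int64(374))]
[564.94 101.18   3.23] 45.66666666666667 374
back 1.7326298 584.3988 149.47577 0.10515249
left 0.16634023 491.02307 207.57074 0.19791393
```

```bash
python3 -m inch '{"targets":[{"translation":[0,0,0],"yaw":-0.177},{"translation":[0,0,0],"yaw":-0.177},{"translation":[0,0,0],"yaw":-0.177},{"translation":[0,0,0],"yaw":-0.177},{"translation":[0,0,0],"yaw":-0.177}]}'
python3 -c "
from plan import *
goto(515.5,66.8,242,1.68)"
```

```text
t: 16.6
ee_pos: [341.3, -274.0, 323.6]
eef_rot: [-0.0, 0.666, 0.746, 0.0]
wrist_force: [-0.5, -0.2, -0.9]
grip_width: 0.5
grasp_force: 0.0
t 16.60 pos [ 341.32 -273.99  323.57] shift [0.32 0.21 0.08] x-angle 1.684 yaw 0.004 j [-0.75 -0.36  1.78  0.    1.72 -0.87] F [-0.49 -0.18 -0.88]
```

```bash
for i in 1 2; do python3 -m inch '{"targets":[{"translation":[0.032,0.021,0],"yaw":0},{"translation":[0.032,0.021,0],"yaw":0},{"translation":[0.032,0.021,0],"yaw":0},{"translation":[0.032,0.021,0],"yaw":0},{"translation":[0.032,0.021,0],"yaw":0}]}'; done
python3 -m inch '{"targets":[{"translation":[0,0,0],"yaw":0},{"translation":[0,0,0],"yaw":0},{"translation":[0,0,0],"yaw":0},{"translation":[0,0,0],"yaw":0},{"translation":[0,0,0],"yaw":0}]}'
python3 - <<'E'
from plan import *
goto(515.5,66.8,242,1.68)
f=r.grab_frame('side')
cv2.imwrite('pics/s6.png',cv2.resize(f['img'][170:310,230:380],None,fx=3.5,fy=3.5,interpolation=2))
E
```

```text
t: 17.23
ee_pos: [429.0, -102.5, 323.7]
eef_rot: [0.0, 0.668, 0.744, 0.0]
wrist_force: [1.2, -0.0, 0.4]
grip_width: 0.4
grasp_force: 0.0
t: 17.85
ee_pos: [516.4, 67.9, 323.6]
eef_rot: [0.0, 0.668, 0.744, -0.0]
wrist_force: [-0.2, -0.6, -0.3]
grip_width: 0.4
grasp_force: 0.0
t: 18.48
ee_pos: [515.7, 66.0, 323.8]
eef_rot: [0.0, 0.669, 0.744, 0.0]
wrist_force: [-0.8, 0.6, 0.9]
grip_width: 0.5
grasp_force: 0.0
t 18.48 pos [515.73  66.03 323.83] shift [ 0.   -0.    0.08] x-angle 1.677 yaw -0.003 j [ 0.06 -0.13  1.59 -0.    1.68 -0.04] F [-0.77  0.57  0.87]
```

View pics/s6.png

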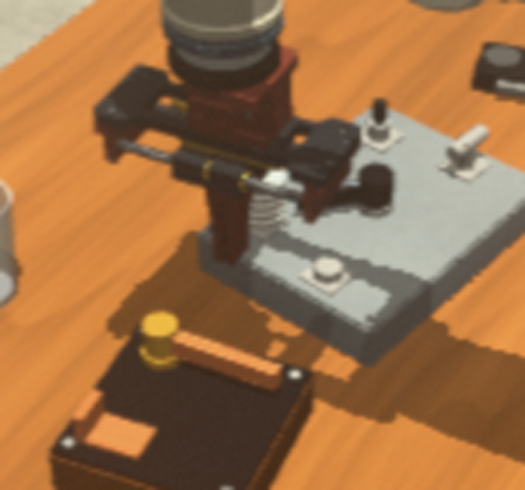

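```bash
python3 -m inch '{"targets":[{"translation":[0,0,0.041],"yaw":0},{"translation":[0,0,0.04],"yaw":0},{"translation":[0,0,0],"yaw":0},{"translation":[0.007,0,0],"yaw":0},{"translation":[0.007,0,0],"yaw":0}]}'
for i in 1 2 3; do python3 -m inch '{"targets":[{"translation":[0.004,-0.0011,0],"yaw":0.08},{"translation":[0.004,-0.0011,0],"yaw":0.08},{"translation":[0.004,-0.0011,0],"yaw":0.08},{"translation":[0.004,-0.0011,0],"yaw":0.08},{"translation":[0.004,-0.0011,0],"yaw":0.08}]}'; done
python3 - <<'E'
from plan import *
A=np.array([562,102]);h=.164;x=np.array([np.cos(h),np.sin(h)]);n=np.array([-x[1],x[0]])
goto(*(A+50*n-16*x),243,h)
E
```

```text
t: 19.15
ee_pos: [514.9, 80.8, 245.1]
eef_rot: [0.001, 0.668, 0.744, 0.001]
wrist_force: [-2.4, -3.5, 1.2]
grip_width: 0.3
grasp_force: 2.2
t: 19.77
ee_pos: [510.4, 100.6, 245.0]
eef_rot: [0.002, 0.804, 0.595, 0.001]
wrist_force: [0.6, -4.0, 1.6]
grip_width: 0.6
grasp_force: 1.8
t: 20.4
ee_pos: [514.1, 120.9, 244.8]
eef_rot: [0.001, 0.906, 0.424, 0.001]
wrist_force: [-0.5, -4.7, 1.5]
grip_width: 0.2
grasp_force: 1.7
t: 21.02
ee_pos: [525.3, 138.2, 244.4]
eef_rot: [0.001, 0.972, 0.235, 0.001]
wrist_force: [-2.8, -2.7, 0.3]
grip_width: 0.7
grasp_force: 1.6
t 21.02 pos [525.27 138.18 244.45] shift [ 0.02 -0.    0.  ] x-angle 0.475 yaw 0.311 j [ 0.2  -0.03  1.64 -0.    1.53  1.29] F [-2.76 -2.66  0.34]
```

```bash
python3 -m inch '{"targets":[{"translation":[0.004,-0.0011,0],"yaw":0.08},{"translation":[0.004,-0.0011,0],"yaw":0.08},{"translation":[0.004,-0.0011,0],"yaw":0.08},{"translation":[0.004,-0.0011,0],"yaw":0.07},{"translation":[0,0,0],"yaw":0}]}'
python3 - <<'E'
from plan import *
A=np.array([562,102]);h=.164;x=np.array([np.cos(h),np.sin(h)]);n=np.array([-x[1],x[0]])
goto(*(A+50*n-16*x),243,h)
E
python3 -m inch '{"targets":[{"translation":[0.0006,0,0],"yaw":0},{"translation":[0.0006,0,0],"yaw":0},{"translation":[0.0006,0,0],"yaw":0},{"translation":[0,0,0],"yaw":0},{"translation":[0,0,0],"yaw":0}]}'
```

```text
t: 21.65
ee_pos: [537.2, 147.5, 243.9]
eef_rot: [0.001, 0.997, 0.083, -0.003]
wrist_force: [-13.0, -4.9, 6.4]
grip_width: 0.8
grasp_force: 6.9
t 21.65 pos [537.17 147.48 243.89] shift [ 0. -0.  0.] x-angle 0.167 yaw 0.003 j [ 0.21  0.01  1.6  -0.    1.54  1.61] F [-13.02  -4.86   6.37]
t: 22.28
ee_pos: [538.1, 147.7, 243.7]
eef_rot: [0.001, 0.996, 0.084, -0.005]
wrist_force: [-18.3, -6.6, 7.8]
grip_width: 0.6
grasp_force: 9.4
```

```bash
python3 -m inch '{"targets":[{"translation":[-0.003,0,0],"yaw":0},{"translation":[-0.01,0,0],"yaw":0},{"translation":[-0.012,0,0],"yaw":0},{"translation":[0,0,-0.05],"yaw":0},{"translation":[0,0,-0.055],"yaw":0}]}'
for i in 1 2; do python3 -m inch '{"targets":[{"translation":[-0.024,0.038,0],"yaw":0},{"translation":[-0.024,0.038,0],"yaw":0},{"translation":[-0.024,0.038,0],"yaw":0},{"translation":[-0.024,0.038,0],"yaw":0},{"translation":[-0.024,0.038,0],"yaw":0}]}'; done
python3 -m inch '{"targets":[{"translation":[0,0,0],"yaw":0},{"translation":[0,0,0],"yaw":0},{"translation":[0,0,0],"yaw":0},{"translation":[0,0,0],"yaw":0},{"translation":[0,0,0],"yaw":0}]}'
python3 - <<'E'
from sil import *
T=r.grab_frame('top');S=r.grab_frame('side')
for f in(T,S):
    m=r.trace(f,'selector')[0]['mask'];print('sel',fitsil(f,m,[511,-144,.79],70,16,81))
    for d in r.trace(f,'earth'):
        c=[np.mean(d['extent'][::2]),np.mean(d['extent'][1::2])]
        if np.linalg.norm(proj(f,[555,150,64])-c)<20: print('earth',d['score'],fitsil(f,d['mask'],[562,102,1.75],100,14,79));break
print(r.state()['t'])
cv2.imwrite('pics/s7.png',np.vstack([cv2.resize(S['img'][195:320,240:400],(640,500),interpolation=2)[:300],cv2.resize(T['img'][180:300,205:450],(640,313),interpolation=2)[:299]]) if 0 else np.hstack([cv2.resize(S['img'][190:330,240:390],None,fx=2.6,fy=2.6,interpolation=2),cv2.resize(T['img'][185:305,205:365],(400,300),interpolation=2).copy() if 0 else cv2.resize(T['img'][170:310,210:360],None,fx=2.6,fy=2.6,interpolation=2)]))
E
```

```text
t: 22.9
ee_pos: [514.7, 144.0, 348.3]
eef_rot: [-0.0, 0.996, 0.084, -0.001]
wrist_force: [1.8, -0.7, 0.8]
grip_width: 0.3
grasp_force: 0.0
t: 23.52
ee_pos: [427.9, -64.3, 348.3]
eef_rot: [0.0, 0.996, 0.084, 0.001]
wrist_force: [0.5, 0.6, 0.4]
grip_width: 0.5
grasp_force: 0.0
t: 24.15
ee_pos: [341.5, -271.6, 348.3]
eef_rot: [0.001, 0.996, 0.084, 0.001]
wrist_force: [0.4, -0.5, -0.8]
grip_width: 0.6
grasp_force: 0.0
t: 24.78
ee_pos: [342.8, -270.3, 347.7]
eef_rot: [0.0, 0.996, 0.084, 0.0]
wrist_force: [-0.1, -0.3, -0.3]
grip_width: 0.4
grasp_force: 0.0
sel (array([ 513.28, -142.88,    0.79]), np.float64(84.05490196078432), np.int64(321))
earth 0.97 (array([561.73, 102.18,   1.74]), np.float64(51.05882352941177), np.int64(448))
sel (array([ 514.72, -143.6 ,    0.74]), np.float64(63.647058823529406), np.int64(217))
earth 0.76 (array([564.88, 102.46,   1.75]), np.float64(46.7686274509804), np.int64(302))
25.075
```

View pics/s7.png

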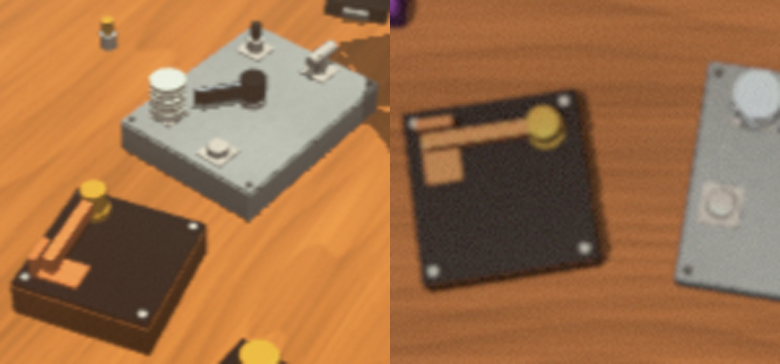

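The picture shows the earthing arm home in its clip, at crop pixels (430–540, 135). The selector points at the dummy load, and the hand is clear of everything.

```bash
python3 -c "
from workcell import r
print(r.hand_in())"
```

```text
the job is handed in; nothing more can be done
None
```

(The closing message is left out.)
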